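Start the rivet press's hold-down screw by feel and keep hold of it

ROBOT

A 6-joint arm with a two-finger parallel gripper is mounted at the origin on the work surface. World frame = base frame: x ahead of the robot, y to its left, z up, the work surface at z = 0. Lengths are in mm, angles in rad, forces in N, time in s.
With the tool pointing down it reaches from about 350 to 875 mm from the base axis. Payload 4.2 kg.
Tool frame: the origin (TCP) lies between the finger pads; the fingertips stand 25 mm ahead of it and the grasp point (between the pads) lies 6 mm ahead of it; z points along the fingers, y is the line along which they close (so a half turn about z gives the same grasp; the last joint's range is limited). The gripper opens to 85 mm and grips with 20 to 120 N. Pads are 22 mm wide; open, the fingers measure 114 mm over their backs; the gripper's body (76 mm by 85 mm) begins 54 mm behind the grasp point. The pads swing forward as they close: fully open they stand 13 mm farther back than shut.
Start: joints at [1.379, 0.385, 0.008, 0, -1.194, -0.259], TCP at [272.27, 562.555, 256.312] pointing down, gripper open.
Joint ranges: [-3.14, 3.14], [-1.21, 2.06], [-1.07, 1.41], [-3.16, 2.05], [-2.99, -0.16], [-3.1, 3.1]. Speed limits (rad/s): [2.79, 2.79, 3.14, 3.14, 3.14, 3.14].

INTERFACE

Orientations are given as a unit quaternion [x, y, z, w].
In Python, from bench import arm gives the robot as it stands.
- The arm moves only by the shell command python3 -m pendant 'ROWS'. ROWS is JSON, a list of rows, each a list of 7 numbers: the shift along the tool's x, y, z in m, then the turn, a rotation vector about the tool's x, y, z in degrees, then the finger opening in m, from 0 to 0.0854. In form: [[x, y, z, wx, wy, wz, fingers], ...]. A call has 1 to 12 rows; each row shifts and turns the commanded pose from where the row before left it, along the tool's axes as they then stand; what a row does not reach is not made up. A row lasts 1/10 s, in which the tool goes at most 50 mm and 8.59 degrees, less where a joint would pass 70% of its speed; a pose out of reach is approached as far as the arm can. A call is refused whole if a number of a shift passes 0.05 or a number of a turn 8.59, either way. A call with a gripper value outside its range is refused whole. The fingers move at their own pace and stop on an object; the grip force is fixed at half the most. Time passes only in rows, so rows that do not move let the fingers close. It gives the time, the measured TCP pose, the force, the opening and the grip force at its end, in the units of the state.
- arm.read_state(): the state, without advancing time (a new reading comes with each control period).
- arm.get_image(name): name is "scene" or "side" or "wrist"; returns a dict with "image" (420x560x3 uint8, red, green, blue), "fx", "fy", "cx", "cy" (pixels), "k1" (the pictures are not rectified: a ray, as slopes to the right and down, at radius r is drawn at 1 + k1 r^2 times it, then the intrinsics apply), "xyz" and "rotation" of the camera in the world. Camera axes: x right, y down, z forward; pixel columns grow to the right and rows downward; lengths in mm; the calibration is good to about 2 mm. A picture is of the moment at which its call begins. There is no depth.
- arm.job_done(): hands the job in; it is judged then, once.
The state is a dict: "clock": time; "joints": joint angles; "joint_vel": joint speeds; "joint_efforts": joint torques, N m; "position": TCP position; "ee_rot": TCP orientation; "contact_force": force on the tool from outside, world axes, zero at the start; "wrist_torque": the same for the moment, N m; "gripper_width": finger opening in mm; "grasp_force": force on a finger pad.
Only numpy, scipy, OpenCV 4.12 (cv2) and the standard library are available. Lean on these libraries where they do the work, as an engineer would, in place of code of your own. Each camera call takes 0.05 s, during which the arm holds its last target. There are 200 camera calls.

TASK

The hold-down thumb screw at the front of the rivet press is standing loose in its lug, its thread not yet caught in the boss below. Start it by hand so that it does not cross-thread: turn it backward (anticlockwise seen from above) until it drops as the thread starts pass each other, then forward (clockwise) one turn, and finish still gripping it by its head, ready to be run down. Leave the loose dies and the nippers beside it where they are.

Things in the scene. Friction and masses are not known exactly. Their poses are not given: they have to be found in the camera images.
- screw: Steel thumb screw, 0.2 kg, upright in the lug; captive: it only turns and moves up and down, turns very easily and sinks by its own weight. Origin: centre of the shank's lower tip, z up. Shank 16 mm across, 38 mm long, right-hand thread of 4 mm pitch; round collar 30 mm across from 38 to 46 mm above the tip; flat spade head from 46 to 80 mm. While loose the tip is 22 to 25 mm above the bench.
- head (a point): Centre of the screw's flat spade head, on its axis, 63 mm above the tip (about 86 mm above the bench). The head is an upright plate 44 mm wide along its x axis, 9 mm thick along its y axis and 34 mm tall, free on all sides: take it from above across the 9 mm. The collar (30 mm across) is 17 mm below this point.
- lug (a point): Centre of the top face of the lug that the screw stands in, 40 mm above the bench, 44 mm across. Its axes are the press's: the press extends from here towards +y. Within 130 mm of here nothing of the press but the screw is higher than 41 mm; the first tall part is the ram and its guide (48 mm across), 170 mm away in +y.
- turn (a joint): Rotation of the screw in rad, counted over several turns, growing clockwise seen from above (forward, the way it screws in); at 0 the head's width lies along the lug's x axis. It starts between -0.5 and 0.4.
- depth (a joint): Descent of the screw in m; 0 to 0.002 at the start, resting on the boss's thread end; it can be lifted to -0.004. Turned backward it climbs 4 mm per turn until, after 0.5 to 2.6 rad (differs each time), the thread starts pass and it can drop to 0.004, if not held up. From there each forward turn takes it 4 mm deeper, with 0.3 mm play. Fully home is 0.0225.
- spring_die: Bystander: a steel die with a coil spring round it, 26 mm across, 66 mm tall, standing on the bench; origin under its foot.
- anvil_die: Bystander: a squat steel lower die, 38 mm across, 34 mm tall, standing on the bench; origin under its foot.
- nippers: Bystander: hand nippers with one yellow and one black grip, 155 mm long, 65 mm wide, 14 mm thick, lying flat; origin under the middle, jaws towards +x.

How it is judged:
By the outcome, as a careful person would: the job done as asked, in the order asked, and still so for the second after the job is handed in, while the arm keeps its last pose, push and grip.
It also fails if it takes over 72 s, if anything falls off the work surface, if the arm or the gripper's body presses on something with over 40 N, if the wrist force passes 120 N, or if a joint passes its speed limit or range.

## Working session

There is one attempt and no reset: what is moved stays moved. The work goes in short steps, Python scripts to look and compute and a shell command to move; the robot and the scene stay as the last step left them, time stands still between calls to the robot, and variables do not carry over. Pictures are saved under pics/ and viewed, at most 10 in all, crops included, and the job is handed in when it is done.

```bash
mkdir -p pics; ls; python3 - <<'E'
from bench import arm
import cv2,numpy as np
s=arm.read_state(); print({k:np.round(v,3) for k,v in s.items()})
ims=[]
for n in ["scene","side","wrist"]:
    d=arm.get_image(n); cv2.imwrite(f"pics/{n}0.png",d["image"][:,:,::-1]); print(n,d["fx"],d["cx"],d["cy"],d["k1"],np.round(d["xyz"],1),np.round(d["rotation"],3).tolist())
E
```

```text
pics
{'clock': np.float64(0.0), 'joints': array([ 1.379,  0.386,  0.007, -0.   , -1.194, -0.259]), 'joint_vel': array([-0.   ,  0.001, -0.   , -0.   , -0.   ,  0.   ]), 'joint_efforts': array([-1.0000e-03, -3.9229e+01,  1.8841e+01,  4.1860e+00, -4.0000e-03,
       -0.0000e+00]), 'position': array([272.063, 562.09 , 255.239]), 'ee_rot': array([ 0.975, -0.224, -0.   ,  0.001]), 'contact_force': array([-0.517,  0.326, -0.087]), 'wrist_torque': array([-0.001, -0.025, -0.01 ]), 'grasp_force': np.float64(0.0), 'gripper_width': np.float64(85.374)}
scene 414.5247648249342 283.0107457803712 213.55554703187434 -0.023394906853633515 [1135.5  -68.2  490.8] [0.6, 0.658, -0.344, -0.297]
side 528.2088238198892 289.3459045350851 211.20649324800777 0.05860763371619361 [ 187.3 -890.9  718.8] [0.875, -0.187, 0.105, -0.434]
wrist 315.1628991421121 285.86718729379294 206.7632118235164 -0.055785880122032526 [333.5 532.8 372.4] [-0.526, 0.84, 0.114, -0.073]
```

View pics/scene0.png

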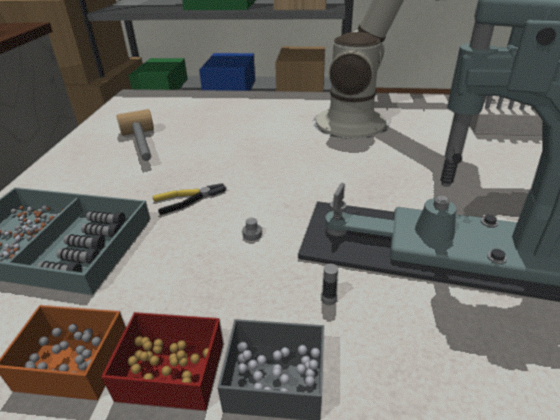

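View pics/side0.png

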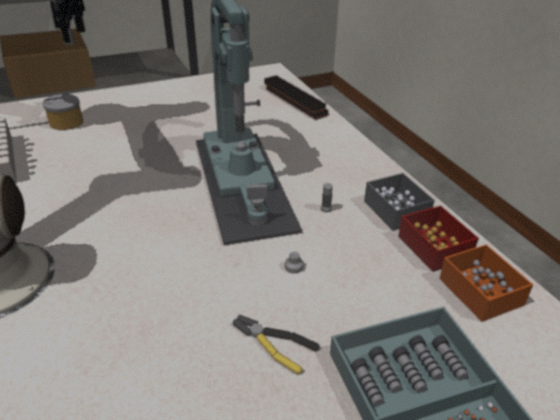

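Scene view: screw head about (339,197), edge-on, lug (338,226), spring die (330,285), anvil die (251,230), nippers (190,197). Side view: head about (257,194), broad side on, lug (258,212), dies (327,197) and (294,262).

```bash
cat > h.py <<'E'
import numpy as np,cv2
from scipy.spatial.transform import Rotation as R
def ray(d,u,v):
    K=np.array([[d["fx"],0,d["cx"]],[0,d["fy"],d["cy"]],[0,0,1]])
    x=(u-d["cx"])/d["fx"];y=(v-d["cy"])/d["fy"];a,b=x,y
    for _ in range(20):
        f=1+d["k1"]*(a*a+b*b);a,b=x/f,y/f
    q=np.array(d["rotation"]);M=R.from_quat(q).as_matrix() if q.size==4 else q
    r=M@np.array([a,b,1]);return np.array(d["xyz"]),r/np.linalg.norm(r)
def plane(d,u,v,z):
    o,r=ray(d,u,v);return o+r*(z-o[2])/r[2]
def tri(*obs):
    A=np.zeros((3,3));b=np.zeros(3);L=[ray(*o) for o in obs]
    for o,r in L:
        P=np.eye(3)-np.outer(r,r);A+=P;b+=P@o
    p=np.linalg.solve(A,b);return p,[np.linalg.norm(np.cross(p-o,r)) for o,r in L]
def proj(d,p):
    c=R.from_quat(d["rotation"]).as_matrix().T@(np.array(p,float)-d["xyz"]);a,b=c[:2]/c[2];f=1+d["k1"]*(a*a+b*b)
    return np.array([d["fx"]*a*f+d["cx"],d["fy"]*b*f+d["cy"]])
E
python3 - <<'E'
from h import *
from bench import arm
S=arm.get_image("scene");D=arm.get_image("side")
a=cv2.resize(S["image"][170:250,290:390],None,fx=4,fy=7.5/1.5,interpolation=2)
a=cv2.resize(S["image"][170:250,290:390],(500,400),interpolation=2)
b=cv2.resize(D["image"][170:250,228:288],(300,400),interpolation=2)
cv2.imwrite("pics/crops.png",np.hstack([a,b])[:,:,::-1])
p,e=tri((S,338.5,198),(D,257.5,194));print(p,e)
print("lugfoot",plane(S,337,226,40),plane(D,258,212,40))
for n,s,t in [("spring",(330,296),(327,207)),("anvil",(251,234),(294,266)),("nip",(190,197),(270,335))]: print(n,plane(S,*s,5),plane(D,*t,5))
# base plate edge (front): scene corners
print("baseplate",plane(S,302,258,5),plane(S,318,206,5),plane(D,224,243,5),plane(D,299,231,5))
E
```

```text
[519.50028952 -42.2746377   79.79569663] [np.float64(0.7820821764358493), np.float64(0.7820821764358354)]
lugfoot [548.22473796 -42.21973562  40.        ] [516.24250237 -52.92598172  40.        ]
spring [682.99282978 -51.28948097   5.        ] [684.74335555 -53.81240357   5.        ]
anvil [ 539.52453186 -200.39911297    5.        ] [ 532.06121859 -201.91697776    5.        ]
nip [ 425.11528494 -351.48264551    5.        ] [ 421.18749288 -341.4287962     5.        ]
baseplate [ 598.4594565  -100.76189829    5.        ] [438.58277831 -78.67114789   5.        ] [428.51303707 -81.02457024   5.        ] [ 588.54564693 -106.88621551    5.        ]
```

View pics/crops.png

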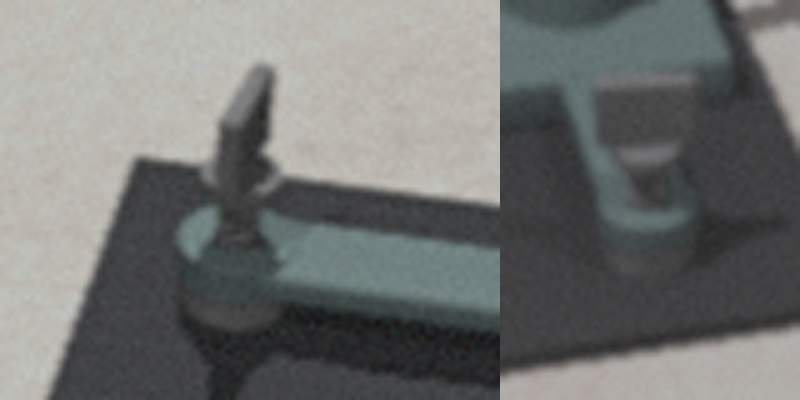

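View pics/wrist0.png

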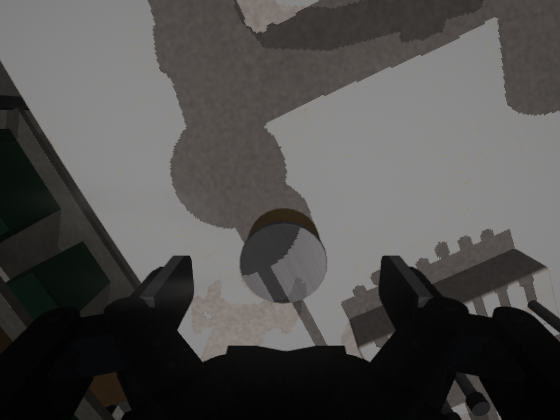

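Crop reading: in the scene view the head's top edge runs (335,195)→(343,183). In the side view it runs (246.6,184.6)→(267,185). The wrist view shows no screw yet.

```bash
python3 - <<'E'
from h import *
from bench import arm
S=arm.get_image("scene");D=arm.get_image("side")
for d,a,b in [(S,(335,195),(343,183)),(D,(246.6,184.8),(267,185.2))]:
    P,Q=plane(d,*a,103),plane(d,*b,103);print(P,Q,(P+Q)/2,np.degrees(np.arctan2(*(Q-P)[1::-1])),np.linalg.norm(P-Q))
for z in (69,):
  print("collar",plane(S,338.2,204,z+0),plane(D,258.5,201,z))
s=arm.read_state();M=R.from_quat(s["ee_rot"]).as_matrix();print(M.round(3))
for t in [(400,250,255),(520,-42,200)]: print(M.T@(np.array(t)-s["position"]))
E
```

```text
[544.55767893 -49.07058808 103.        ] [504.99018865 -35.10950863 103.        ] [524.77393379 -42.09004836 103.        ] 160.5650092061938 41.95828912879084
[499.15649327 -34.70345823 103.        ] [537.47238712 -52.48057566 103.        ] [518.3144402  -43.59201694 103.        ] -24.889506953042236 42.23900597193703
collar [521.51786724 -41.66198345  69.        ] [517.52827567 -53.62372596  69.        ]
[[ 0.9   -0.436 -0.   ]
 [-0.436 -0.9   -0.   ]
 [ 0.     0.001 -1.   ]]
[251.14991917 225.55518391   1.18770787]
[486.40027407 436.05188425  56.30040751]
```

```bash
python3 -m pendant '[[0.0285,0.0365,0,0,0,0,0.06],[0.0285,0.0365,0,0,0,0,0.06],[0.0285,0.0365,0,0,0,0,0.06],[0.0285,0.0365,0,0,0,0,0.06],[0.0285,0.0365,0,0,0,0,0.06],[0.0285,0.0365,0,0,0,0,0.06],[0.0285,0.0365,0,0,0,0,0.06],[0.0285,0.0365,0,0,0,0,0.06]]'; python3 -m pendant '[[0.0282,0.0308,0,0,0,0,0.06],[0.0282,0.0308,0,0,0,0,0.06],[0.0282,0.0308,0,0,0,0,0.06],[0.0282,0.0308,0,0,0,0,0.06],[0.0282,0.0308,0,0,0,0,0.06],[0.0396,-0.0032,0,0,0,0,0.06],[0.0396,-0.0032,0,0,0,0,0.06],[0.0396,-0.0032,0,0,0,0,0.06]]'; python3 -m pendant '[[0,0,0,0,0,8.5,0.06],[0,0,0,0,0,8.5,0.06],[0,0,0,0,0,8.5,0.06],[0,0,0,0,0,8.5,0.06],[0,0,0,0,0,8.5,0.06],[0,0,0,0,0,8.5,0.06],[0,0,0,0,0,8.5,0.06],[0,0,0,0,0,8.5,0.06],[0,0,0,0,0,8.5,0.06],[0,0,0,0,0,8.5,0.06]]'
```

```text
clock: 1.15
position: [350.2, 198.6, 256.6]
ee_rot: [0.975, -0.223, 0.0, -0.0]
contact_force: [0.3, 0.2, -0.3]
gripper_width: 60.1
grasp_force: 0.0
clock: 1.95
position: [522.5, -44.0, 256.6]
ee_rot: [0.975, -0.224, 0.0, -0.0]
contact_force: [-0.1, 1.0, -0.3]
gripper_width: 59.9
grasp_force: 0.0
clock: 2.95
position: [521.1, -42.8, 256.4]
ee_rot: [-0.565, 0.825, 0.0, 0.0]
contact_force: [0.2, 0.7, 0.9]
gripper_width: 60.3
grasp_force: 0.0
```

```bash
python3 -m pendant '[[0,0,0.005,0,0,8.2,0.06],[0,0,0.005,0,0,8.2,0.06],[0,0,0.005,0,0,8.2,0.06],[0,0,0.005,0,0,8.2,0.06],[0,0,0.005,0,0,8.2,0.06],[0,0,0.005,0,0,8.2,0.06],[0,0,0.005,0,0,8.2,0.06],[0,0,0.005,0,0,8.2,0.06],[0,0,0.005,0,0,8.2,0.06],[0,0,0.005,0,0,8.2,0.06],[0,0,0.005,0,0,8.2,0.06]]'; python3 - <<'E'
from h import *
from bench import arm
d=arm.get_image("wrist");s=arm.read_state()
cv2.imwrite("pics/w1.png",d["image"][:,:,::-1]);np.save("w1.npy",d,allow_pickle=True)
print(s["joints"].round(3),s["position"],d["xyz"],proj(d,[521,-43,103]),proj(d,[521,-43,69]))
E
```

```text
clock: 4.05
position: [521.2, -42.8, 201.2]
ee_rot: [0.185, 0.983, 0.0, 0.0]
contact_force: [-0.3, 0.1, 0.3]
gripper_width: 59.7
grasp_force: 0.0
[ 2.290e-01  2.620e-01 -3.230e-01 -1.000e-03 -9.870e-01 -2.176e+00] [520.69640221 -42.77353079 200.32142354] [458.66468165 -18.18941118 318.24418026] [285.21956189 216.98932736] [285.28537996 204.62951255]
```

View pics/w1.png

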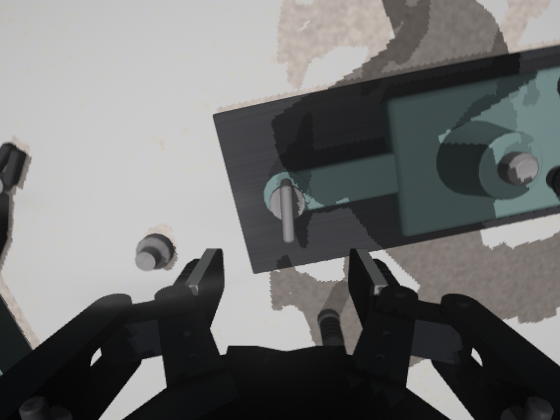

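The wrist view shows the head edge-on from (284,182) to (291,238), with the collar at (286,200). It lies nearly central between the fingers.

```bash
python3 - <<'E'
from h import *
d=np.load("w1.npy",allow_pickle=True).item()
im=d["image"];hsv=cv2.cvtColor(im,cv2.COLOR_RGB2HSV)
c=cv2.cvtColor(im,cv2.COLOR_RGB2GRAY)[170:250,255:320]
for v in range(174,248,6): print(v,c[v-170,15:55].tolist())
for a,b in [((285.5,182),(289.5,239))]:
    P,Q=plane(d,*a,103),plane(d,*b,103);print(P,Q,(P+Q)/2,np.degrees(np.arctan2(*(P-Q)[1::-1])),np.linalg.norm(P-Q))
E
```

```text
174 [54, 54, 55, 59, 61, 64, 91, 118, 125, 121, 120, 120, 118, 116, 117, 117, 117, 116, 90, 61, 55, 55, 56, 57, 55, 54, 51, 48, 46, 49, 54, 56, 56, 55, 55, 56, 56, 56, 56, 55]
180 [136, 140, 140, 139, 139, 139, 139, 125, 116, 116, 112, 87, 66, 64, 66, 66, 64, 61, 57, 54, 62, 101, 115, 83, 56, 56, 56, 55, 56, 56, 55, 55, 55, 54, 53, 50, 53, 56, 56, 55]
186 [139, 139, 139, 139, 139, 138, 138, 124, 104, 84, 66, 68, 83, 95, 104, 107, 108, 105, 96, 82, 67, 48, 43, 46, 62, 84, 106, 107, 75, 56, 56, 55, 55, 55, 56, 55, 55, 57, 56, 68]
192 [139, 139, 103, 97, 129, 141, 137, 137, 140, 118, 96, 111, 125, 132, 142, 145, 141, 139, 127, 112, 98, 75, 56, 57, 58, 72, 106, 120, 120, 118, 113, 80, 56, 55, 61, 67, 73, 75, 74, 72]
198 [120, 136, 145, 145, 145, 142, 138, 137, 139, 140, 101, 104, 123, 130, 140, 144, 142, 139, 131, 119, 105, 86, 61, 56, 60, 59, 60, 60, 100, 118, 120, 118, 126, 127, 91, 113, 133, 133, 132, 128]
204 [136, 144, 146, 147, 146, 145, 141, 138, 140, 140, 111, 103, 117, 128, 137, 144, 144, 140, 135, 125, 112, 98, 69, 57, 59, 58, 60, 73, 105, 117, 119, 129, 132, 136, 112, 83, 77, 
[... 710 characters left out ...]
9, 39, 38, 40, 57, 64, 64]
234 [67, 67, 67, 66, 66, 66, 65, 65, 65, 66, 67, 67, 68, 102, 121, 131, 143, 148, 144, 139, 132, 124, 118, 94, 64, 46, 40, 40, 40, 41, 40, 40, 41, 40, 40, 40, 41, 54, 64, 65]
240 [69, 69, 69, 69, 70, 69, 69, 70, 68, 69, 68, 68, 67, 74, 102, 120, 132, 142, 139, 134, 126, 115, 106, 79, 64, 65, 65, 59, 47, 41, 41, 41, 41, 41, 40, 40, 40, 47, 60, 65]
246 [69, 68, 68, 68, 67, 68, 67, 68, 68, 68, 67, 67, 68, 67, 67, 67, 66, 66, 67, 65, 65, 65, 65, 65, 64, 64, 65, 65, 65, 65, 51, 41, 41, 41, 41, 40, 58, 65, 65, 65]
[497.41459637 -33.54250601 103.        ] [537.79550454 -46.23162444 103.        ] [517.60505046 -39.88706522 103.        ] 162.55542544992613 42.32766791085796
```

```bash
python3 -m pendant '[[0.0015,0.0005,0.0,0,0,-3.3,0.04],[0,0,0.02,0,0,0,0.04],[0,0,0.02,0,0,0,0.03],[0,0,0.02,0,0,0,0.03],[0,0,0.02,0,0,0,0.03],[0,0,0.01,0,0,0,0.03],[0,0,0.0065,0,0,0,0.03],[0,0,0.0045,0,0,0,0.03],[0,0,0,0,0,0,0.03]]' && python3 -m pendant '[[0,0,0,0,0,0,0.014],[0,0,0,0,0,0,0.014],[0,0,0,0,0,0,0.014],[0,0,0,0,0,0,0.014]]'; python3 - <<'E'
from h import *
from bench import arm
d=arm.get_image("wrist");s=arm.read_state()
D=arm.get_image("side")
b=cv2.resize(D["image"][160:230,218:298],(480,420),interpolation=2)
cv2.imwrite("pics/w2.png",np.hstack([d["image"][:,140:440],b])[:,:,::-1]);np.save("w2.npy",d,allow_pickle=True)
print(s["joints"].round(3),s["position"],s["wrist_torque"])
E
```

```text
clock: 5.0
position: [520.1, -41.7, 100.4]
ee_rot: [0.154, 0.988, -0.0, 0.0]
contact_force: [0.4, -0.3, -0.1]
gripper_width: 30.0
grasp_force: 0.0
clock: 5.4
position: [520.1, -41.7, 100.7]
ee_rot: [0.154, 0.988, 0.0, 0.0]
contact_force: [-0.2, -0.2, 1.4]
gripper_width: 13.9
grasp_force: 0.0
[ 0.231  0.384 -0.445  0.    -0.741 -2.111] [520.11230367 -41.73651314 100.58656781] [-0.00497342 -0.02902142  0.04727248]
```

View pics/w2.png

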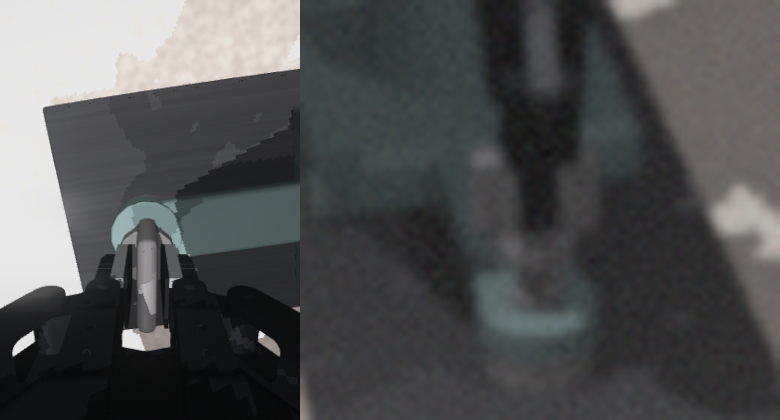

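The wrist picture shows the head (about x 287, y 220–330) between the pads. The side picture shows the finger centred on the head.

```bash
python3 -m pendant '[[0,0,0,0,0,0,0.011],[0,0,0,0,0,0,0.009],[0,0,0,0,0,0,0.008],[0,0,0,0,0,0,0.008]]'; cat > st.py <<'E'
from h import *
from bench import arm
s=arm.read_state();M=R.from_quat(s["ee_rot"]).as_matrix()
print("t",s["clock"],"j",s["joints"].round(3)[[0,5]],"pos",s["position"].round(1),"yaw",round(np.degrees(np.arctan2(M[1,0],M[0,0])),1),"Ftool",(M.T@s["contact_force"]).round(1),"T",s["wrist_torque"].round(2),s["gripper_width"],s["grasp_force"])
E
python3 st.py
```

```text
clock: 5.9
position: [520.1, -41.5, 100.4]
ee_rot: [0.154, 0.988, 0.0, 0.0]
contact_force: [-0.2, 2.0, 1.1]
gripper_width: 8.8
grasp_force: 26.2
t 5.9 j [ 0.232 -2.111] pos [520.1 -41.5 100.4] yaw 162.3 Ftool [ 0.7  1.8 -1.1] T [0.68 0.14 0.03] 8.765493947161534 26.213322579860687
```

```bash
cat > look.py <<'E'
import sys
from h import *
from bench import arm
d=arm.get_image("wrist");np.save(sys.argv[1]+".npy",d,allow_pickle=True)
s=arm.read_state();M=R.from_quat(s["ee_rot"]).as_matrix()
for z in (103,99): 
    c=s["position"]-[0,0,0]; print(z,[proj(d,[*(c+k*22*M[:,0])[:2],z]).round(1).tolist() for k in (1,-1)],end=" ")
sat=cv2.cvtColor(d["image"],cv2.COLOR_RGB2HSV)[:,:,1].astype(int); g=cv2.cvtColor(d["image"],cv2.COLOR_RGB2GRAY).astype(int)
print();print("sat",sat[204:240:2,284:291].mean(1).round().tolist());print("gry",g[204:240:2,284:291].mean(1).round().tolist());print("low",g[310:345:2,284:291].mean(1).round().tolist())
E
python3 look.py a0; python3 -m pendant '[[0,0,0,0,0,0,0.0105],[0,0,0,0,0,-6,0.0105],[0,0,0,0,0,-8,0.0105],[0,0,0,0,0,-8,0.0105],[0,0,0,0,0,0,0.0105]]'; python3 look.py a1; python3 st.py
```

```text
103 [[285.5, 240.4], [285.6, 336.0]] 99 [[285.5, 236.7], [285.6, 330.0]] 
sat [40.0, 43.0, 43.0, 41.0, 41.0, 42.0, 41.0, 30.0, 4.0, 3.0, 4.0, 4.0, 4.0, 4.0, 4.0, 3.0, 3.0, 4.0]
gry [142.0, 138.0, 138.0, 138.0, 139.0, 138.0, 139.0, 113.0, 76.0, 78.0, 79.0, 79.0, 81.0, 80.0, 81.0, 83.0, 81.0, 82.0]
low [121.0, 111.0, 107.0, 94.0, 94.0, 94.0, 94.0, 94.0, 94.0, 93.0, 91.0, 82.0, 145.0, 143.0, 142.0, 144.0, 143.0, 141.0]
clock: 6.45
position: [520.1, -41.9, 100.3]
ee_rot: [-0.037, 0.999, -0.0, 0.0]
contact_force: [0.3, 0.2, 0.9]
gripper_width: 10.4
grasp_force: 0.3
103 [[286.0, 240.3], [285.7, 335.9]] 99 [[286.0, 236.6], [285.7, 329.9]] 
sat [40.0, 43.0, 43.0, 43.0, 43.0, 43.0, 43.0, 33.0, 3.0, 3.0, 4.0, 4.0, 5.0, 3.0, 2.0, 4.0, 5.0, 4.0]
gry [140.0, 126.0, 124.0, 123.0, 123.0, 123.0, 123.0, 107.0, 70.0, 70.0, 71.0, 72.0, 72.0, 72.0, 72.0, 74.0, 74.0, 74.0]
low [148.0, 147.0, 147.0, 146.0, 146.0, 106.0, 79.0, 79.0, 78.0, 78.0, 77.0, 71.0, 126.0, 129.0, 132.0, 131.0, 126.0, 127.0]
t 6.5 j [ 0.231 -1.73 ] pos [520.1 -41.9 100.4] yaw -175.9 Ftool [-0.3  0.5 -0.8] T [ 0.15 -0.11 -0.01] 10.487557507926967 0.2966134250164032
```

```bash
cat > look.py <<'E'
import sys
from h import *
from bench import arm
d=arm.get_image("wrist");np.save(sys.argv[1]+".npy",d,allow_pickle=True)
s=arm.read_state();M=R.from_quat(s["ee_rot"]).as_matrix()
g=cv2.cvtColor(d["image"],cv2.COLOR_RGB2GRAY).astype(int);sat=cv2.cvtColor(d["image"],cv2.COLOR_RGB2HSV)[:,:,1].astype(int)
print(sys.argv[1],"yaw",round(np.degrees(np.arctan2(M[1,0],M[0,0])),1),"F",(M.T@s["contact_force"]).round(1),"up",sat[214:224,284:291].mean(1).round().astype(int).tolist(),"low",g[320:340,284:291].mean(1).round().astype(int).tolist())
E
python3 -m pendant '[[0,0,0,0,0,-8,0.0105],[0,0,0,0,0,0,0.0105]]' >/dev/null;python3 look.py a2;python3 -m pendant '[[0,0,0,0,0,-8,0.0105],[0,0,0,0,0,0,0.0105]]'>/dev/null;python3 look.py a3
```

```text
a2 yaw -168.0 F [-0.2  0.3 -0.1] up [43, 43, 44, 42, 41, 24, 6, 3, 6, 4] low [76, 76, 76, 76, 76, 75, 75, 75, 75, 74, 75, 71, 67, 59, 78, 124, 128, 129, 129, 129]
a3 yaw -160.0 F [ 0.  -0.4 -0.6] up [42, 43, 43, 43, 42, 34, 15, 3, 4, 5] low [74, 74, 74, 73, 73, 73, 73, 72, 72, 72, 72, 71, 66, 61, 51, 34, 33, 34, 34, 36]
```

```bash
cat >> look.py <<'E'
e=322+int(np.argmax(abs(np.diff(g[322:342,284:291].mean(1)))));print("edge",e);sys.exit(e<331)
E
python3 -m pendant '[[0,0,0,0,0,-8,0.0105],[0,0,0,0,0,0,0.0105]]' >/dev/null;python3 look.py b1 && python3 -m pendant '[[0,0,0,0,0,-8,0.0105],[0,0,0,0,0,0,0.0105]]'>/dev/null && python3 look.py b2 && python3 -m pendant '[[0,0,0,0,0,-8,0.0105],[0,0,0,0,0,0,0.0105]]'>/dev/null && python3 look.py b3
```

```text
b1 yaw -152.1 F [ 0.3  0.1 -0.6] up [41, 41, 42, 42, 42, 37, 21, 5, 5, 4] low [72, 72, 72, 72, 72, 71, 71, 71, 71, 70, 70, 70, 66, 61, 53, 40, 34, 34, 34, 34]
edge 334
b2 yaw -144.1 F [ 0.8 -0.6  0.2] up [42, 43, 42, 43, 41, 37, 18, 6, 5, 3] low [71, 71, 71, 71, 71, 71, 70, 70, 70, 70, 70, 69, 65, 58, 50, 36, 33, 33, 33, 33]
edge 334
b3 yaw -136.1 F [ 0.6 -0.2 -0.6] up [42, 42, 42, 42, 42, 34, 16, 5, 5, 3] low [71, 71, 70, 70, 70, 70, 69, 69, 69, 69, 69, 68, 62, 56, 47, 34, 32, 32, 32, 32]
edge 334
```

```bash
python3 -m pendant '[[0,0,0,0,0,-8,0.0105],[0,0,0,0,0,0,0.0105]]' >/dev/null;python3 look.py c1 && python3 -m pendant '[[0,0,0,0,0,-8,0.0105],[0,0,0,0,0,0,0.0105]]'>/dev/null && python3 look.py c2 && python3 -m pendant '[[0,0,0,0,0,-8,0.0105],[0,0,0,0,0,0,0.0105]]'>/dev/null && python3 look.py c3 && python3 -m pendant '[[0,0,0,0,0,-8,0.0105],[0,0,0,0,0,0,0.0105]]'>/dev/null && python3 look.py c4; python3 st.py
```

```text
c1 yaw -128.1 F [ 0.2 -1.1 -0.7] up [43, 42, 42, 42, 42, 32, 11, 4, 3, 2] low [58, 65, 69, 69, 69, 69, 68, 68, 68, 69, 68, 66, 60, 54, 44, 32, 32, 32, 32, 31]
edge 334
c2 yaw -120.1 F [ 0.4 -0.6 -0.2] up [42, 42, 42, 42, 41, 30, 8, 3, 5, 4] low [54, 54, 54, 57, 59, 63, 67, 68, 68, 68, 66, 62, 59, 52, 40, 32, 32, 32, 32, 32]
edge 333
c3 yaw -112.1 F [-0.5  0.4  0.3] up [43, 42, 42, 42, 40, 27, 5, 3, 4, 1] low [54, 54, 54, 54, 53, 53, 54, 53, 53, 53, 53, 50, 48, 52, 64, 68, 68, 68, 68, 67]
edge 333
c4 yaw -104.1 F [-0.5  0.8 -0.4] up [42, 42, 42, 40, 30, 11, 5, 3, 2, 3] low [54, 54, 54, 54, 54, 54, 54, 54, 53, 50, 57, 53, 64, 68, 68, 68, 68, 68, 68, 68]
edge 331
t 8.75 j [ 0.231 -0.477] pos [520.  -41.7 100.3] yaw -104.1 Ftool [-0.5  0.8 -0.4] T [-0.04 -0.07  0.01] 10.844812396560283 0.1419859891757369
```

```bash
python3 -m pendant '[[0,0,0,0,0,0,0.0115],[0,0,0,0,0,0,0.0115]]' ;python3 look.py c5; python3 - <<'E'
import numpy as np,cv2
print([0]);o=[]
for n in ("c3","c4","c5"):
    o.append(cv2.resize(np.load(n+".npy",allow_pickle=True).item()["image"][190:350,240:332],(260,452),interpolation=2))
cv2.imwrite("pics/c.png",np.hstack(o)[:,:,::-1])
E
```

```text
clock: 8.95
position: [519.9, -41.7, 100.3]
ee_rot: [-0.616, 0.787, 0.0, -0.0]
contact_force: [0.1, -0.8, -0.6]
gripper_width: 11.4
grasp_force: 0.0
c5 yaw -103.8 F [-0.7  0.5  0.5] up [42, 42, 40, 31, 12, 5, 3, 4, 4, 5] low [54, 54, 54, 54, 54, 54, 52, 59, 72, 69, 68, 68, 69, 68, 69, 68, 68, 68, 68, 68]
edge 327
[0]
```

View pics/c.png

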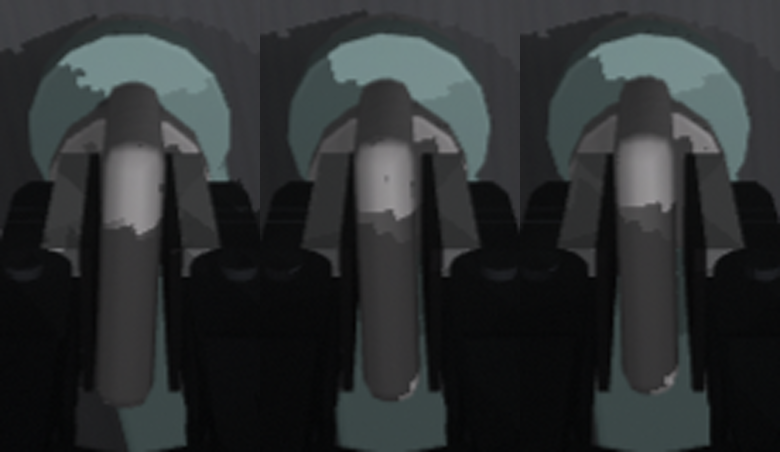

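In the three crops the head's lower edge moves up from y 405 to 397 to 393. That is about 6 px in the raw image, so the screw has dropped about 4 mm at yaw ≈ -104°. I'll confirm it has settled, then turn it forward.

```bash
python3 look.py c6; python3 -m pendant '[[0,0,0,0,0,0,0.0105],[0,0,0,0,0,8,0.0105],[0,0,0,0,0,8,0.0105],[0,0,0.0005,0,0,8,0.0105],[0,0,0.0005,0,0,8,0.0105],[0,0,0,0,0,8,0.0105],[0,0,0,0,0,8,0.0105],[0,0,0,0,0,8,0.0105],[0,0,0,0,0,8,0.0105],[0,0,0,0,0,8,0.0105],[0,0,0,0,0,0,0.0105]]'; python3 look.py d1;python3 st.py
```

```text
c6 yaw -103.8 F [-0.3  0.2  0.7] up [42, 42, 41, 32, 12, 4, 3, 4, 5, 5] low [54, 54, 54, 54, 54, 54, 52, 59, 71, 69, 69, 68, 68, 69, 68, 68, 69, 68, 68, 68]
edge 327
clock: 10.15
position: [520.0, -41.7, 99.3]
ee_rot: [-0.037, 0.999, 0.0, -0.0]
contact_force: [0.2, 0.0, -0.0]
gripper_width: 10.6
grasp_force: 0.0
d1 yaw -175.6 F [-0.6 -0.2 -0.2] up [42, 42, 43, 31, 11, 5, 4, 2, 4, 3] low [84, 82, 82, 82, 82, 82, 82, 78, 73, 66, 82, 119, 126, 126, 126, 127, 128, 129, 131, 132]
edge 330
t 10.2 j [ 0.231 -1.725] pos [519.9 -41.8  99.3] yaw -175.6 Ftool [-0.6 -0.2 -0.2] T [ 0.03 -0.   -0.01] 10.350098582770643 0.0
```

```bash
python3 -m pendant '[[0,0,0,0,0,8,0.0105],[0,0,0,0,0,8,0.0105],[0,0,0.0005,0,0,8,0.0105],[0,0,0.0005,0,0,8,0.0105],[0,0,0,0,0,8,0.0105],[0,0,0,0,0,8,0.0105],[0,0,0,0,0,8,0.0105],[0,0,0,0,0,8,0.0105],[0,0,0,0,0,0,0.0105],[0,0,0,0,0,0,0.0105]]'; python3 look.py d2;python3 st.py; python3 - <<'E'
import numpy as np,cv2
o=[]
for n in ("c6","d1","d2"):
    o.append(cv2.resize(np.load(n+".npy",allow_pickle=True).item()["image"][190:350,240:332],(260,452),interpolation=2))
cv2.imwrite("pics/d.png",np.hstack(o)[:,:,::-1])
E
```

```text
clock: 11.2
position: [520.1, -41.8, 98.3]
ee_rot: [0.496, 0.868, 0.0, 0.0]
contact_force: [0.1, 1.8, 0.1]
gripper_width: 10.5
grasp_force: 0.3
d2 yaw 120.5 F [0.6 0.9 1.4] up [41, 40, 35, 17, 5, 5, 3, 4, 4, 2] low [99, 99, 99, 97, 96, 98, 97, 92, 89, 165, 231, 236, 236, 236, 236, 236, 236, 236, 236, 236]
edge 328
t 11.25 j [ 0.231 -2.841] pos [520.1 -41.7  98.3] yaw 120.5 Ftool [0.6 0.9 1.4] T [ 0.1  -0.1   0.05] 10.642940447186685 0.33412900753319263
```

View pics/d.png

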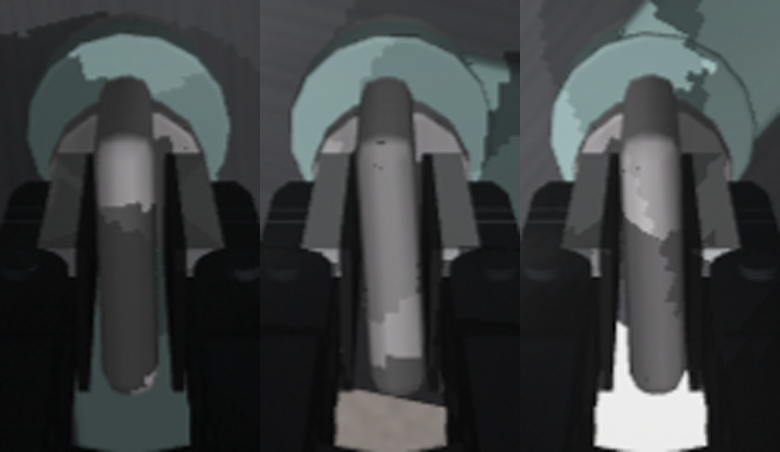

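The crops show the head turning with the fingers and staying near y 390 as the tool follows down. Next I open, go back half a turn around the head, and regrip.

```bash
python3 -m pendant '[[0,0,0,0,0,0,0.06],[0,0,0,0,0,0,0.06],[0,0,0,0,0,0,0.06],[0,0,0,0,0,0,0.06],[0,0,0,0,0,0,0.06]]'; python3 look.py e0; python3 -m pendant '[[0,0,0,0,0,-8.57,0.06],[0,0,0,0,0,-8.57,0.06],[0,0,0,0,0,-8.57,0.06],[0,0,0,0,0,-8.57,0.06],[0,0,0,0,0,-8.57,0.06],[0,0,0,0,0,-8.57,0.06],[0,0,0,0,0,-8.57,0.06],[0,0,0,0,0,-8.57,0.06],[0,0,0,0,0,-8.57,0.06],[0,0,0,0,0,-8.57,0.06],[0,0,0,0,0,-8.57,0.06]]'; python3 -m pendant '[[0,0,0,0,0,-8.57,0.06],[0,0,0,0,0,-8.57,0.06],[0,0,0,0,0,-8.57,0.06],[0,0,0,0,0,-8.57,0.06],[0,0,0,0,0,-8.57,0.06],[0,0,0,0,0,-8.57,0.06],[0,0,0,0,0,-8.57,0.06],[0,0,0,0,0,-8.57,0.06],[0,0,0,0,0,-8.57,0.06],[0,0,0,0,0,-8.57,0.06],[0,0,0,0,0,0,0.06]]'; python3 look.py e1;python3 st.py; python3 - <<'E'
import numpy as np,cv2
o=[]
for n in ("e0","e1"):
    o.append(cv2.resize(np.load(n+".npy",allow_pickle=True).item()["image"][190:350,206:366],(390,390),interpolation=2))
cv2.imwrite("pics/e.png",np.hstack(o)[:,:,::-1])
E
```

```text
clock: 11.75
position: [520.0, -41.8, 98.3]
ee_rot: [0.498, 0.867, -0.0, -0.0]
contact_force: [0.1, 0.6, -0.1]
gripper_width: 60.2
grasp_force: 0.0
e0 yaw 120.3 F [ 0.   0.4 -0.6] up [41, 41, 35, 17, 5, 5, 4, 3, 3, 3] low [99, 98, 99, 97, 94, 96, 97, 92, 90, 156, 226, 232, 232, 232, 232, 232, 232, 232, 232, 232]
edge 329
clock: 12.9
position: [520.0, -41.8, 98.3]
ee_rot: [-0.3, 0.954, 0.0, -0.0]
contact_force: [-0.2, 0.2, -0.1]
gripper_width: 60.0
grasp_force: 0.0
clock: 14.0
position: [520.0, -41.8, 98.3]
ee_rot: [0.867, -0.498, -0.0, 0.0]
contact_force: [-0.3, -0.1, -0.4]
gripper_width: 60.0
grasp_force: 0.0
e1 yaw -59.9 F [0.7 0.3 0.4] up [42, 42, 37, 21, 7, 4, 4, 5, 3, 4] low [162, 161, 161, 161, 157, 151, 144, 130, 118, 88, 64, 60, 60, 61, 60, 60, 60, 59, 59, 59]
edge 328
t 14.05 j [0.231 0.294] pos [520.  -41.8  98.3] yaw -59.9 Ftool [0.7 0.3 0.4] T [ 0.    0.05 -0.03] 60.37581276057963 0.0
```

View pics/e.png

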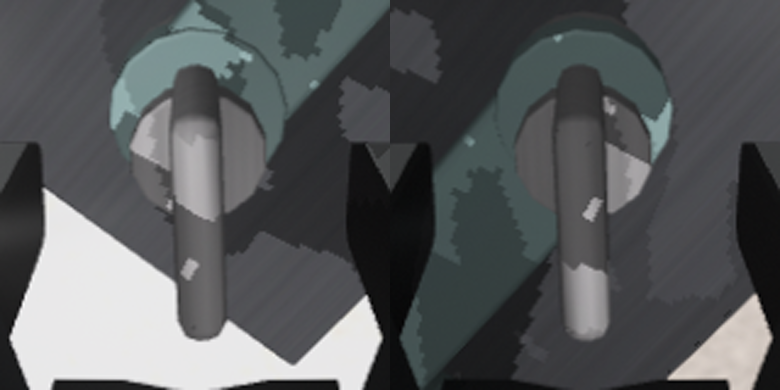

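The head stayed put through the regrip and sits centred between the open fingers (crop x ≈ 195 and 583).

```bash
python3 -m pendant '[[0,0,0,0,0,0,0.0105],[0,0,0,0,0,0,0.0105],[0,0,0,0,0,0,0.0105],[0,0,0,0,0,0,0.0105],[0,0,0,0,0,0,0.0105],[0,0,0,0,0,0,0.0105]]'; python3 -m pendant '[[0,0,0,0,0,8,0.0105],[0,0,0,0,0,8,0.0105],[0,0,0.0005,0,0,8,0.0105],[0,0,0,0,0,8,0.0105],[0,0,0,0,0,8,0.0105],[0,0,0.0005,0,0,8,0.0105],[0,0,0,0,0,8,0.0105],[0,0,0,0,0,8,0.0105],[0,0,0,0,0,8,0.0105],[0,0,0,0,0,8,0.0105],[0,0,0,0,0,8,0.0105]]';python3 look.py f1; python3 -m pendant '[[0,0,0,0,0,8,0.0105],[0,0,0,0,0,8,0.0105],[0,0,0.0005,0,0,8,0.0105],[0,0,0,0,0,8,0.0105],[0,0,0,0,0,8,0.0105],[0,0,0.0005,0,0,8,0.0105],[0,0,0,0,0,8,0.0105],[0,0,0,0,0,8,0.0105],[0,0,0,0,0,8,0.0105],[0,0,0,0,0,8,0.0105],[0,0,0,0,0,8,0.0105],[0,0,0,0,0,0,0.0105]]';python3 look.py f2;python3 st.py
```

```text
clock: 14.65
position: [520.1, -41.7, 98.3]
ee_rot: [0.867, -0.498, 0.0, -0.0]
contact_force: [0.5, -0.7, 0.3]
gripper_width: 10.8
grasp_force: 0.2
clock: 15.75
position: [520.3, -41.7, 97.4]
ee_rot: [-0.275, 0.961, -0.0, 0.0]
contact_force: [0.5, -0.0, -0.9]
gripper_width: 10.5
grasp_force: 0.5
f1 yaw -148.3 F [-0.1 -0.4 -0.1] up [42, 42, 42, 31, 13, 5, 2, 5, 3, 3] low [78, 78, 78, 78, 76, 77, 78, 74, 69, 58, 39, 34, 34, 33, 34, 34, 33, 33, 33, 33]
edge 329
clock: 17.0
position: [520.0, -41.7, 96.3]
ee_rot: [0.467, 0.884, 0.0, -0.0]
contact_force: [0.0, 1.1, -0.1]
gripper_width: 10.6
grasp_force: 0.2
f2 yaw 124.5 F [-0.2  0.8 -0.1] up [41, 41, 36, 20, 4, 3, 3, 4, 3, 3] low [101, 100, 101, 100, 99, 99, 100, 96, 92, 129, 228, 236, 236, 236, 236, 235, 235, 235, 235, 235]
edge 329
t 17.05 j [ 0.231 -2.771] pos [520.  -41.8  96.3] yaw 124.5 Ftool [-0.2  0.8 -0.1] T [ 0.08 -0.13 -0.02] 10.46290891656465 0.25838054716587067
```

```bash
python3 -m pendant '[[0,0,0,0,0,0,0.06],[0,0,0,0,0,0,0.06],[0,0,0,0,0,0,0.06],[0,0,0,0,0,0,0.06],[0,0,0,0,0,0,0.06]]' >/dev/null; python3 -m pendant '[[0,0,0,0,0,-8.57,0.06],[0,0,0,0,0,-8.57,0.06],[0,0,0,0,0,-8.57,0.06],[0,0,0,0,0,-8.57,0.06],[0,0,0,0,0,-8.57,0.06],[0,0,0,0,0,-8.57,0.06],[0,0,0,0,0,-8.57,0.06],[0,0,0,0,0,-8.57,0.06],[0,0,0,0,0,-8.57,0.06],[0,0,0,0,0,-8.57,0.06],[0,0,0,0,0,-8.57,0.06]]'; python3 -m pendant '[[0,0,0,0,0,-8.57,0.06],[0,0,0,0,0,-8.57,0.06],[0,0,0,0,0,-8.57,0.06],[0,0,0,0,0,-8.57,0.06],[0,0,0,0,0,-8.57,0.06],[0,0,0,0,0,-8.57,0.06],[0,0,0,0,0,-8.57,0.06],[0,0,0,0,0,-8.57,0.06],[0,0,0,0,0,-8.57,0.06],[0,0,0,0,0,-8.57,0.06],[0,0,0,0,0,0,0.06]]'; python3 -m pendant '[[0,0,0,0,0,0,0.0105],[0,0,0,0,0,0,0.0105],[0,0,0,0,0,0,0.0105],[0,0,0,0,0,0,0.0105],[0,0,0,0,0,0,0.0105],[0,0,0,0,0,0,0.0105]]' ; python3 st.py; python3 look.py g1
```

```text
clock: 18.65
position: [520.0, -41.8, 96.3]
ee_rot: [-0.333, 0.943, 0.0, -0.0]
contact_force: [0.8, 0.0, 0.1]
gripper_width: 60.1
grasp_force: 0.0
clock: 19.75
position: [520.0, -41.8, 96.3]
ee_rot: [0.884, -0.468, -0.0, 0.0]
contact_force: [0.2, 0.6, 0.4]
gripper_width: 60.1
grasp_force: 0.0
clock: 20.35
position: [520.1, -41.7, 96.3]
ee_rot: [0.884, -0.468, 0.0, -0.0]
contact_force: [0.5, 0.1, -0.2]
gripper_width: 10.4
grasp_force: 0.2
t 20.35 j [0.231 0.366] pos [520.1 -41.7  96.3] yaw -55.8 Ftool [ 0.2 -0.4  0.2] T [ 0.01 -0.06 -0.03] 10.420201701963276 0.16702343244105577
g1 yaw -55.8 F [-0.5 -0.  -0.8] up [42, 42, 33, 16, 7, 4, 3, 3, 2, 4] low [162, 158, 152, 152, 154, 155, 150, 136, 122, 90, 65, 61, 61, 61, 60, 60, 60, 60, 60, 61]
edge 328
```

```bash
python3 -m pendant '[[0,0,0,0,0,7.6,0.0105],[0,0,0.0005,0,0,7.6,0.0105],[0,0,0,0,0,7.6,0.0105],[0,0,0,0,0,7.6,0.0105],[0,0,0,0,0,7.6,0.0105],[0,0,0,0,0,7.6,0.0105],[0,0,0,0,0,7.4,0.0105],[0,0,0,0,0,0,0.0105],[0,0,0,0,0,0,0.0105]]'; python3 look.py h1; python3 -m pendant '[[0,0,0,0,0,0,0.007],[0,0,0,0,0,0,0.007],[0,0,0,0,0,0,0.007],[0,0,0,0,0,0,0.007],[0,0,0,0,0,0,0.007],[0,0,0,0,0,0,0.007]]'; python3 st.py; python3 look.py h2; python3 - <<'E'
import numpy as np,cv2
from bench import arm
D=arm.get_image("side")["image"]
o=[cv2.resize(np.load("h2.npy",allow_pickle=True).item()["image"][190:350,206:366],(390,390),interpolation=2),cv2.resize(D[160:230,218:288],(390,390),interpolation=2)]
cv2.imwrite("pics/hh.png",np.hstack(o)[:,:,::-1])
E
```

```text
clock: 21.3
position: [520.2, -41.7, 95.9]
ee_rot: [-0.583, 0.812, -0.0, 0.0]
contact_force: [0.9, 0.6, 0.7]
gripper_width: 10.9
grasp_force: 0.3
h1 yaw -108.7 F [-0.8 -1.   0.8] up [43, 42, 41, 33, 14, 6, 4, 3, 4, 5] low [55, 55, 55, 54, 54, 54, 54, 51, 47, 46, 65, 69, 69, 69, 69, 69, 69, 69, 69, 69]
edge 329
clock: 21.95
position: [520.4, -41.8, 96.0]
ee_rot: [-0.582, 0.813, -0.0, 0.0]
contact_force: [3.3, -2.3, -0.2]
gripper_width: 7.8
grasp_force: 50.0
t 21.95 j [ 0.231 -0.559] pos [520.4 -41.8  96. ] yaw -108.8 Ftool [ 1.1 -3.9  0.2] T [-0.43 -0.64  0.05] 7.779389660305144 50.0235253572464
h2 yaw -108.8 F [ 0.6 -2.3 -0.7] up [43, 42, 40, 26, 7, 2, 3, 4, 1, 4] low [54, 54, 54, 54, 54, 54, 53, 50, 46, 51, 66, 69, 68, 69, 69, 69, 69, 68, 68, 69]
edge 329
```

View pics/hh.png

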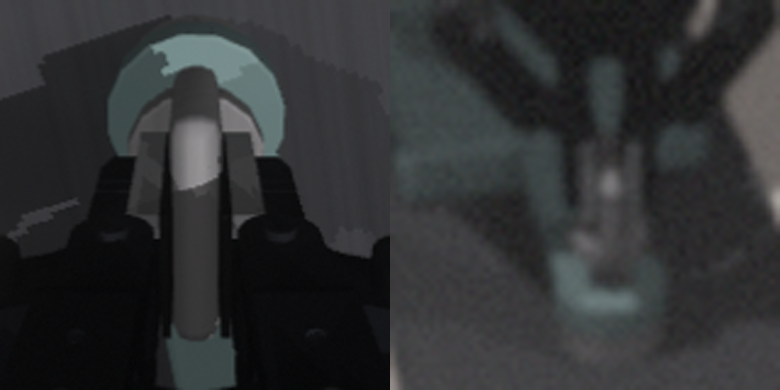

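The final picture shows the head held between the pads (crop x ≈ 195). Its lower edge is at raw row ≈ 329.5, the same as just after the drop, and the tool has gone 4.4 mm lower. So the screw went down about 4 mm over one turn.

```bash
python3 -c "from bench import arm; print(arm.job_done())"
```

```text
the job is handed in; nothing more can be done
None
```

I turned the screw back about 1.6 rad until it dropped about 4 mm, then forward one turn (about 361°, about 4 mm deeper). It is still gripped by the head at about 50 N, the fingers stayed clear of the dies and nippers, and the job is handed in.

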